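Fetch the brown edge paint from behind the glue bottles

TASK

The jar of brown edge paint is hemmed in at the back of the steel supply tray. First move the three tall bottles out of the way and stand them all in the blue side tray, then take the brown jar out and stand it in the middle of the white drip saucer, and only then put every bottle back on the same pad of the supply tray that it came from, centred and upright. Let nothing fall over, and leave the black and the cream jar where they are.

Things in the scene. Friction and masses are not known exactly. Their poses are not given: they have to be found in the camera images.
- bottle_red: Glue bottle: amber body, red collar and cone spout. Upright, body 52 mm in diameter, 0.2 kg; grip its collar (32 mm in diameter, straight, from 122 to 146 mm above the underside; below it a 26 mm neck, shoulder from 116 down to 100 mm). Spout ends at 168 mm. Origin: centre of the underside, z up. It starts on one of the supply tray's three pads (varies), within 5 mm of the pad's centre.
- bottle_blue: Cleaner bottle: white body, pale blue label, blue collar and cap. Upright, body 52 mm in diameter, 0.2 kg; grip its collar (32 mm in diameter, straight, from 122 to 146 mm above the underside; below it a 26 mm neck, shoulder from 116 down to 100 mm). Cap ends at 154 mm. Origin: centre of the underside, z up. It starts on one of the supply tray's three pads (varies), within 5 mm of the pad's centre.
- bottle_yellow: Primer bottle: dark grey body, paper label, yellow collar and nib. Upright, body 52 mm in diameter, 0.2 kg; grip its collar (32 mm in diameter, straight, from 122 to 146 mm above the underside; below it a 26 mm neck, shoulder from 116 down to 100 mm). Nib ends at 158 mm. Origin: centre of the underside, z up. It starts on one of the supply tray's three pads (varies), within 5 mm of the pad's centre.
- jar_brown: The wanted low screw-top jar of brown edge paint, tan brown lid. Round, 52 mm in diameter (50 mm below the lid), 44 mm high, 0.11 kg. Origin: centre of the underside, z up. Starts on the supply tray's floor near x,y = (42, 0) mm in the tray's frame, hemmed in by the bottles on the pads (gaps about 8 mm) and 13 mm from the tray's far wall.
- jar_black: Like jar of black edge paint, black lid; stays where it is. Round, 52 mm in diameter (50 mm below the lid), 44 mm high, 0.11 kg. Origin: centre of the underside, z up. In one of the supply tray's near corners, near (-45, 80) or (-45, -80) mm in its frame.
- jar_cream: Like jar of cream edge paint, cream lid; stays where it is. Round, 52 mm in diameter (50 mm below the lid), 44 mm high, 0.11 kg. Origin: centre of the underside, z up. In the supply tray's other near corner.
- supply_tray: Fixed open steel tray, 170 mm (x) by 240 mm (y), 28 mm high, walls and floor 4 mm thick. Origin: centre of the underside; x points away from the robot, give or take 0.25 rad. Three flat green rubber pads, 62 mm in diameter, flush with the floor, are the bottles' places: centres at x,y = (-18, 0), (38, 62), (38, -62) mm.
- side_tray: Fixed shallow blue plastic tray, empty at the start, 280 mm (x) by 160 mm (y), rim 14 mm high, walls and floor 4 mm thick. Origin: centre of the underside; its long side x points away from the robot, give or take 0.2 rad. Lies to the robot's left or right.
- saucer: Fixed round white drip saucer on the side opposite the blue tray, 100 mm in diameter, rim 8 mm high; flat inner floor about 78 mm in diameter, 3 mm above the table. Origin: centre of the underside.

How it is judged (in metres and radians):
On the way, in this order (a step that is already met when the one before it is completed fails the run):
1. all three bottles stand upright in the blue side tray, the brown jar still untouched in its place (x of bottle_red in the frame of side_tray between -0.12 and 0.12 m and y of bottle_red in the frame of side_tray between -0.06 and 0.06 m and z of bottle_red in the frame of side_tray between -0.002 and 0.01 m and angle between each of bottle_red, bottle_blue, bottle_yellow's own z axis and vertical below 0.1 rad and linear speed of each of bottle_red, bottle_blue, bottle_yellow below 0.03 m/s and x of bottle_blue in the frame of side_tray between -0.12 and 0.12 m and y of bottle_blue in the frame of side_tray between -0.06 and 0.06 m and z of bottle_blue in the frame of side_tray between -0.002 and 0.01 m and x of bottle_yellow in the frame of side_tray between -0.12 and 0.12 m and y of bottle_yellow in the frame of side_tray between -0.06 and 0.06 m and z of bottle_yellow in the frame of side_tray between -0.002 and 0.01 m and distance of jar_brown from where it was at the start of the episode below 0.02 m), for 0.2 s.
2. the brown jar stands in the middle of the saucer while all three bottles are still in the side tray (horizontal distance between jar_brown and saucer below 0.015 m and z of jar_brown in the frame of saucer below 0.009 m and angle between each of jar_brown, bottle_red, bottle_blue, bottle_yellow's own z axis and vertical below 0.1 rad and linear speed of each of jar_brown, bottle_red, bottle_blue, bottle_yellow below 0.03 m/s and x of bottle_red in the frame of side_tray between -0.12 and 0.12 m and y of bottle_red in the frame of side_tray between -0.06 and 0.06 m and z of bottle_red in the frame of side_tray between -0.002 and 0.01 m and x of bottle_blue in the frame of side_tray between -0.12 and 0.12 m and y of bottle_blue in the frame of side_tray between -0.06 and 0.06 m and z of bottle_blue in the frame of side_tray between -0.002 and 0.01 m and x of bottle_yellow in the frame of side_tray between -0.12 and 0.12 m and y of bottle_yellow in the frame of side_tray between -0.06 and 0.06 m and z of bottle_yellow in the frame of side_tray between -0.002 and 0.01 m), for 0.2 s.
At the end, for the whole second after the job is handed in: Each bottle stands at rest, upright within 0.1 rad, within 15 mm of where it stood at the start (so on its own pad); the brown jar stands upright at rest on the saucer's floor, its centre within 15 mm of the saucer's; the black and cream jars are upright and within 15 mm of where they were (horizontal distance between jar_brown and saucer below 0.015 m and z of jar_brown in the frame of saucer below 0.009 m and angle between each of jar_brown, bottle_red, bottle_blue, bottle_yellow, jar_black, jar_cream's own z axis and vertical below 0.1 rad and linear speed of jar_brown below 0.03 m/s and distance of each of bottle_red, bottle_blue, bottle_yellow, jar_black, jar_cream from where it was at the start of the episode below 0.015 m and linear speed of each of bottle_red, bottle_blue, bottle_yellow below 0.02 m/s); the robot touches nothing.
It fails at once if a bottle or a jar tips over (more than 0.5 rad) (angle between any of bottle_red, bottle_blue, bottle_yellow, jar_brown, jar_black, jar_cream's own z axis and vertical above 0.5 rad).
It fails at once if the black or the cream jar is moved more than 30 mm (distance of any of jar_black, jar_cream from where it was at the start of the episode above 0.03 m).
It also fails if it takes over 144 s, if anything falls off the work surface, if the arm or the gripper's body presses on something with over 40 N, if the wrist force passes 120 N, or if a joint passes its speed limit or range.

ROBOT

A 7-joint arm with a two-finger parallel gripper is mounted at the origin on the work surface. World frame = base frame: x ahead of the robot, y to its left, z up, the work surface at z = 0. Lengths are in mm, angles in degrees, forces in N, time in s.
With the tool pointing down it reaches from about 400 to 850 mm from the base axis. Payload 4.5 kg.
Tool frame: the origin (TCP) lies at the very end of the fingers, on their centre line; the grasp point (between the pads) lies 19 mm behind it; z points along the fingers, y is the line along which they close (so a half turn about z gives the same grasp; the last joint's range is limited). The gripper opens to 88 mm and grips with 3 to 60 N. Pads are 18 mm wide; open, the fingers measure 123 mm over their backs; the gripper's body (75 mm by 187 mm) begins 45 mm behind the grasp point.
Start: joints at [65.019, 39.483, -11.15, 89.685, 9.013, 51.709, -12.324], TCP at [282.974, -557.297, 238.743] pointing down, gripper open.
Joint ranges: [-172.22, 172.22], [-26.19, 119.32], [-84.43, 86.54], [7.71, 146.69], [-57.33, 237.33], [2.42, 119.75], [-152.13, 152.13]. Speed limits (degrees/s): [147.25, 147.25, 180, 180, 180, 180, 180].

INTERFACE

Orientations are given as [roll, pitch, yaw] about the fixed x, y, z axes, in that order (R = Rz(yaw) Ry(pitch) Rx(roll)).
In Python, from rig import ctrl, imaging, hand_in gives the robot as it stands.
- The arm moves only by the shell command python3 -m creep 'ROWS' [FORCE]. ROWS is JSON, a list of rows, each a list of 7 numbers: the opening, from 0 (shut) to 1 (fully open), then the shift along the tool's x, y, z in cm, then the turn, a rotation vector about the tool's x, y, z in degrees. A call has 1 to 12 rows; each row is the pose to reach, as a shift and turn from the pose commanded when the call began, along the tool's axes at that moment; what a row does not reach only later rows make up. A row lasts 1/8 s, in which the tool goes at most 62.5 mm and 10.7 degrees, less where a joint would pass 70% of its speed; a pose out of reach is approached as far as the arm can. A call with a gripper value outside its range is refused whole. The fingers move at their own pace and stop on an object; FORCE is the grip in N (left out, the last holds). Time passes only in rows, so rows that repeat a pose let the fingers close. It gives the time, the measured TCP pose, the force, the opening and the grip force at its end, in the units of the state.
- ctrl.sense(): the state, without advancing time (a new reading comes with each control period).
- imaging.capture(name): name is "side" or "top"; returns a dict with "color" (384x512x3 uint8, red, green, blue), "K" (3x3 intrinsics, pixels), "extrinsics" (4x4, takes a point from camera to world coordinates). Camera axes: x right, y down, z forward; pixel columns grow to the right and rows downward; lengths in mm; the calibration is good to about 2 mm. A picture is of the moment at which its call begins. There is no depth.
- hand_in(): hands the job in; it is judged then, once.
The state is a dict: "time_s": time; "joints": joint angles; "joint_vel": joint speeds; "joint_torque": joint torques, N m; "position": TCP position; "orientation": TCP orientation; "ft_force": force on the tool from outside, world axes, zero at the start; "moment": the same for the moment, N m; "finger_gap": finger opening in mm; "gripper_force": force on a finger pad.
Only numpy, scipy, OpenCV 4.12 (cv2) and the standard library are available. Lean on these libraries where they do the work, as an engineer would, in place of code of your own. Each camera call takes 0.05 s, during which the arm holds its last target. There are 200 camera calls.

## Working session

There is one attempt and no reset: what is moved stays moved. The work goes in short steps, Python scripts to look and compute and a shell command to move; the robot and the scene stay as the last step left them, time stands still between calls to the robot, and variables do not carry over. Pictures are saved under pics/ and viewed, at most 14 in all, crops included, and the job is handed in when it is done.

```bash
mkdir -p pics; ls; python3 - <<'E'
from rig import ctrl, imaging
import cv2,numpy as np
s=ctrl.sense();print(s)
for n in("side","top"):
    d=imaging.capture(n);cv2.imwrite(f"pics/{n}0.png",d["color"][:,:,::-1]);np.savez(f"{n}0.npz",**d);print(n,d["K"],d["extrinsics"])
E
```

```text
pics
{'time_s': 0.0, 'joints': array([ 65.0169385 ,  39.53506886, -11.14402045,  89.74503503,
         9.01231396,  51.70805235, -12.32470075]), 'joint_vel': array([-0.04241932,  0.10313995,  0.0560598 ,  0.03582566, -0.06779695,
       -0.02950568,  0.00012744]), 'joint_torque': array([-2.16239964e-04, -5.27556252e+01, -1.26681324e+00, -1.53423607e+01,
       -5.25814877e-02,  6.61088954e-03,  1.21004982e-04]), 'position': array([ 282.62777305, -556.73738479,  237.88836678]), 'orientation': array([-1.79893909e+02,  7.61759877e-03,  2.69233210e+01]), 'ft_force': array([-0.08245413,  0.225309  ,  0.92390984]), 'moment': array([-0.02339979,  0.00670496,  0.0322909 ]), 'gripper_force': 0.0, 'finger_gap': 87.86118730724394}
side [[402.5679785    0.         255.12910316]
 [  0.         402.5679785  193.99033007]
 [  0.           0.           1.        ]] [[-9.55603717e-01 -1.98076593e-01  2.18144904e-01  3.35028262e+02]
 [-2.94481653e-01  6.67397081e-01 -6.84004161e-01  7.24050230e+02]
 [-1.01040580e-02 -7.17876591e-01 -6.96097054e-01  7.99644495e+02]
 [ 0.00000000e+00  0.00000000e+00  0.00000000e+00  1.00000000e+00]]
top [[421.80436773   0.         261.26354756]
 [  0.         421.80436773 199.81605317]
 [  0.           0.           1.        ]] [[ 1.65503668e-02 -9.90031653e-01  1.39869265e-01  4.14976913e+02]
 [-9.99819101e-01 -1.50755829e-02  1.15970337e-02  2.74858029e+00]
 [-9.37281977e-03 -1.40035898e-01 -9.90102064e-01  1.10396196e+03]
 [ 0.00000000e+00  0.00000000e+00  0.00000000e+00  1.00000000e+00]]
```

View pics/top0.png

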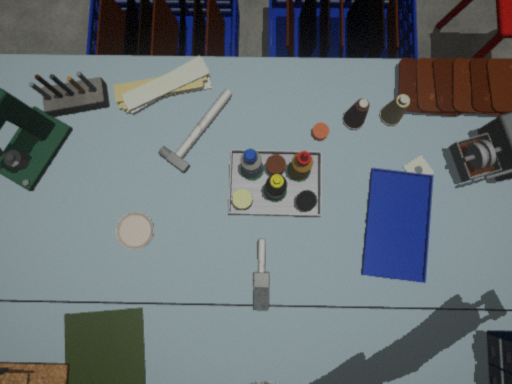

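View pics/side0.png

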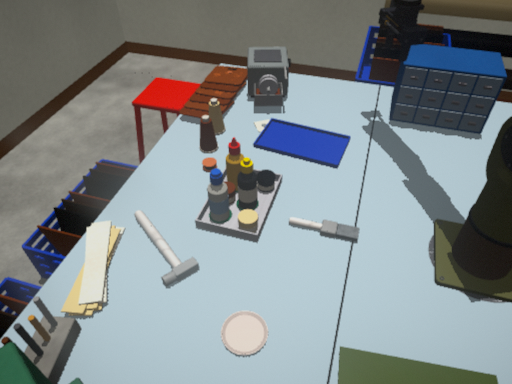

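The top view shows the supply tray near (275,183). Blue bottle is back-left (250,157), red is back-right (302,160), and yellow is on the near pad (277,185). The brown jar is at (276,163), the saucer at (135,230) and the blue tray around (397,225). The side view agrees.

```bash
cat > h.py <<'E'
import numpy as np,cv2
from rig import ctrl, imaging
from scipy.spatial.transform import Rotation as R
def ray(d,u,v):
    E=d["extrinsics"];r=E[:3,:3]@np.linalg.inv(d["K"])@[u,v,1];return E[:3,3],r/np.linalg.norm(r)
def onz(d,u,v,z):
    o,r=ray(d,u,v);return o+r*(z-o[2])/r[2]
def tri(a,ua,b,ub):
    o1,r1=ray(a,*ua);o2,r2=ray(b,*ub)
    t=np.linalg.lstsq(np.c_[r1,-r2],o2-o1,rcond=None)[0];p,q=o1+t[0]*r1,o2+t[1]*r2
    return (p+q)/2,np.linalg.norm(p-q)
def blobs(d,lo,hi,box,amin=8):
    x0,y0,x1,y1=box;h=cv2.cvtColor(d["color"],cv2.COLOR_RGB2HSV)[y0:y1,x0:x1]
    m=cv2.inRange(h,np.array(lo),np.array(hi));n,_,st,c=cv2.connectedComponentsWithStats(m)
    i=sorted([k for k in range(1,n) if st[k,4]>=amin],key=lambda k:-st[k,4])
    return [(c[k]+[x0,y0],st[k]) for k in i],m
def go(x,y,z,yaw):
    "shift in cm and turn in deg along tool axes, to world TCP target"
    s=ctrl.sense();M=R.from_euler("xyz",s["orientation"],degrees=True);T=R.from_euler("xyz",[180,0,yaw],degrees=True)
    print("from",s["position"].round(1),s["orientation"].round(1),"shift",(M.inv().apply(np.array([x,y,z])-s["position"])/10).round(2),"turn",(M.inv()*T).as_rotvec(degrees=True).round(1))
E
python3 - <<'E'
from h import *
t=dict(np.load("top0.npz"));s=dict(np.load("side0.npz"))
H={"red":((0,170,110),(6,255,255)),"blue":((105,150,90),(125,255,255)),"yellow":((24,170,110),(34,255,255))}
for n,(lo,hi) in H.items():
    for nm,d,b in(("top",t,(230,140,322,215)),("side",s,(195,130,290,240))):
        print(n,nm,[(c.round(1),st[:5].tolist()) for c,st in blobs(d,lo,hi,b)[0][:3]])
# side tray
bl,m=blobs(t,(112,150,80),(125,255,255),(345,150,450,300));c=cv2.findContours(m,0,1)[0];c=max(c,key=cv2.contourArea)
bx=cv2.boxPoints(cv2.minAreaRect(c))+[345,150];P=np.array([onz(t,u,v,14)for u,v in bx])[:,:2]
print("side tray",P.round(),P.mean(0).round(1),np.linalg.norm(np.diff(P,axis=0),axis=1).round())
# saucer: bright, reddish white vs bluish table
for nm,d,b in(("top",t,(105,200,165,260)),("side",s,(210,300,280,365))):
    a=d["color"].astype(int)[b[1]:b[3],b[0]:b[2]];m=(a[...,0]>=a[...,2]-8).astype(np.uint8)
    c=max(cv2.findContours(m,0,1)[0],key=cv2.contourArea);e=cv2.fitEllipse(cv2.convexHull(c));uv=np.array(e[0])+b[:2]
    print("saucer",nm,uv.round(1),np.round(e[1],1),onz(d,*uv,6).round(1))
cr=lambda d,x,y,w,h,k:cv2.resize(d["color"][y:y+h,x:x+w],None,fx=k,fy=k,interpolation=2)[:,:,::-1]
cv2.imwrite("pics/tray.png",np.hstack([cr(t,222,143,105,80,4),cr(s,190,130,95,80,4)]))
E
```

```text
red top [(array([303.8, 157.8]), [68, 12, 13, 12, 72])]
red side [(array([233.6, 145.8]), [34, 13, 10, 6, 31])]
blue top [(array([249.7, 154.9]), [15, 9, 11, 13, 102])]
blue side [(array([275. , 139.7]), [59, 0, 36, 23, 602]), (array([215.2, 173.2]), [15, 39, 12, 10, 73])]
yellow top []
yellow side [(array([245.6, 162.4]), [45, 28, 12, 10, 75])]
side tray [[ 377. -243.]
 [ 656. -272.]
 [ 644. -434.]
 [ 367. -400.]] [ 510.9 -337.3] [280. 163. 279.]
saucer top [134.2 230.2] [37.7 39.4] [484.9 345.8   6. ]
saucer side [244.  332.6] [45.1 47.4] [483.3 348.7   6. ]
```

View pics/tray.png

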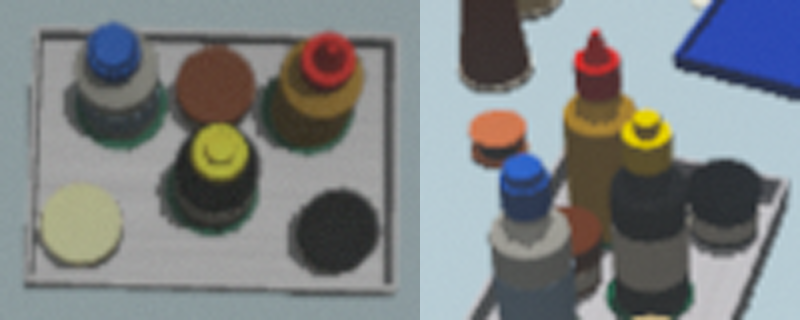

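The crop shows the red collar ring at crop (329,60), the yellow at (220,151) and the blue at (113,53). Jar lids are brown (215,87), cream (81,224) and black (338,230). Tray rim corners are about (40,33), (397,40), (393,292) and (27,287).

```bash
python3 - <<'E'
from h import *
t=dict(np.load("top0.npz"))
f=lambda x,y:(222+(x+.5)/4-.5,143+(y+.5)/4-.5)
C=np.array([onz(t,*f(*p),28)[:2] for p in((40,33),(397,40),(393,292),(27,287))])
print(C.round(),C.mean(0).round(1),[np.linalg.norm(C[i]-C[(i+1)%4]).round() for i in range(4)])
d=(C[0]+C[1]-C[2]-C[3]);e=(C[0]+C[3]-C[1]-C[2]);a1=np.arctan2(d[1],d[0]);a2=np.arctan2(-e[0],e[1]);print(np.degrees([a1,a2]))
a=a2;Rm=np.array([[np.cos(a),-np.sin(a)],[np.sin(a),np.cos(a)]])
for n,p,z in(("red",(329,60),150),("yellow",(220,151),150),("blue",(113,53),152),("brown",(215,87),48),("cream",(81,224),48),("black",(338,230),48)):
    w=onz(t,*f(*p),z)[:2];print(n,w.round(1),"in tray",(Rm.T@(w-C.mean(0))).round(1))
for p in((-18,0),(38,62),(38,-62)):print("pad",p,(C.mean(0)+Rm@p).round(1))
go(490,-337,320,np.degrees(a));S=np.array([510.9,-337.3]);b=np.radians(-6.5);B=np.array([[np.cos(b),-np.sin(b)],[np.sin(b),np.cos(b)]])
for x in(-80,0,80):print("side slot",(S+B@[x,0]).round())
E
```

```text
[[ 695.   95.]
 [ 694. -138.]
 [ 528. -135.]
 [ 528.   99.]] [611.4 -19.9] [np.float64(234.0), np.float64(166.0), np.float64(234.0), np.float64(167.0)]
[-1.2072461  -0.11918579]
red [649.9 -83.1] in tray [ 38.6 -63.1]
yellow [595.4 -20.6] in tray [-16.   -0.8]
blue [651.7  42. ] in tray [40.2 61.9]
brown [656.2 -19.5] in tray [44.8  0.5]
cream [566.4  64.2] in tray [-45.1  84. ]
black [565.1 -98.2] in tray [-46.2 -78.4]
pad (-18, 0) [593.4 -19.8]
pad (38, 62) [649.5  42.1]
pad (38, -62) [649.3 -81.9]
from [ 282.6 -556.8  238. ] [-179.9    0.    26.9] shift [ 28.44 -10.22  -8.19] turn [-0.1  0.  27. ]
side slot [ 431. -328.]
side slot [ 511. -337.]
side slot [ 590. -346.]
```

```bash
python3 - <<'E'
from h import *
go(595.5,-20.5,300,0);go(595.5,-20.5,200,0)
E
```

```text
from [ 282.6 -556.8  238. ] [-179.9    0.    26.9] shift [ 52.18 -33.66  -6.15] turn [-0.1  0.  26.9]
from [ 282.6 -556.8  238. ] [-179.9    0.    26.9] shift [ 52.18 -33.65   3.85] turn [-0.1  0.  26.9]
```

```bash
python3 -m creep '[[1,0,0,-6.15,0,0,9],[1,5,-3.2,-6.15,0,0,18],[1,10,-6.4,-6.15,0,0,26.9],[1,15,-9.7,-6.15,0,0,26.9],[1,20.5,-13.2,-6.15,0,0,26.9],[1,26,-16.8,-6.15,0,0,26.9],[1,31.5,-20.3,-6.15,0,0,26.9],[1,37,-23.9,-6.15,0,0,26.9],[0.7,42.5,-27.4,-6.15,0,0,26.9],[0.6,48,-31,-6.15,0,0,26.9],[0.55,52.2,-33.65,-6.15,0,0,26.9],[0.55,52.2,-33.65,-6.15,0,0,26.9]]' 20; python3 - <<'E'
from h import *
go(595.5,-20.5,120,0)
d=imaging.capture("side");cv2.imwrite("pics/s1.png",cv2.resize(d["color"][100:260,150:330],None,fx=3,fy=3)[:,:,::-1])
E
```

```text
time_s: 1.6
position: [597.5, -13.9, 299.4]
orientation: [-179.8, -0.0, 0.6]
ft_force: [0.5, -0.7, -0.8]
finger_gap: 50.0
gripper_force: 0.0
from [597.5 -13.9 299.4] [-179.8   -0.     0.6] shift [-0.21  0.73 17.94] turn [-0.2 -0.   0.6]
```

View pics/s1.png

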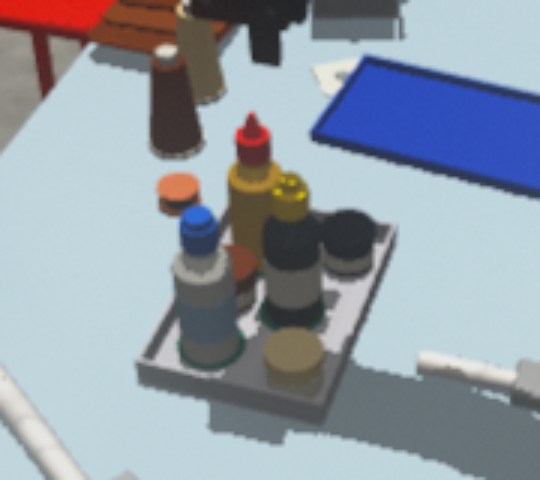

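The side view shows the fingers high, at crop (265,45), and everything below still standing. Let the arm settle before reading its pose.

```bash
python3 -m creep '[[0.55,0,0,0,0,0,0],[0.55,0,0,0,0,0,0],[0.55,0,0,0,0,0,0]]'; python3 - <<'E'
from h import *
go(595.5,-20.5,120,0)
E
```

```text
time_s: 2.02
position: [595.7, -22.5, 300.4]
orientation: [180.0, 0.0, -0.1]
ft_force: [0.3, -0.1, -0.2]
finger_gap: 48.5
gripper_force: 0.0
from [595.7 -22.5 300.4] [ 1.8e+02  0.0e+00 -1.0e-01] shift [-1.000e-02 -2.100e-01  1.804e+01] turn [ 0.   0.  -0.1]
```

```bash
python3 -m creep '[[0.55,0,0,4,0,0,0],[0.55,0,0,8,0,0,0],[0.55,0,0,12,0,0,0],[0.55,0,0,15,0,0,0],[0.55,0,0,17,0,0,0],[0.55,0,0,18.1,0,0,0],[0.55,0,0,18.1,0,0,0],[0.55,0,0,18.1,0,0,0],[0.3,0,0,18.1,0,0,0],[0.2,0,0,18.1,0,0,0],[0.2,0,0,18.1,0,0,0],[0.2,0,0,18.1,0,0,0]]' 25
```

```text
time_s: 3.52
position: [596.6, -20.8, 119.8]
orientation: [-180.0, -0.1, 0.0]
ft_force: [-1.4, 0.1, 4.7]
finger_gap: 31.7
gripper_force: 25.0
```

```bash
python3 -m creep '[[0.2,0,0,-2,0,0,0],[0.2,0,0,-6,0,0,0],[0.2,0,0,-11,0,0,0],[0.2,0,0,-16,0,0,0],[0.2,0,0,-19,0,0,0],[0.2,-1,2,-19,0,0,0],[0.2,-3,6,-19,0,0,0],[0.2,-5.5,10.5,-19,0,0,0],[0.2,-8,15.5,-19,0,0,0],[0.2,-10.5,20.5,-19,0,0,0],[0.2,-13,25,-19,0,0,0],[0.2,-14.5,28,-19,0,0,0]]'
python3 -m creep '[[0.2,-1,1.8,0,0,0,0],[0.2,-1.45,2.85,0,0,0,0],[0.2,-1.45,2.85,0,0,0,0],[0.2,-1.45,2.85,2,0,0,0],[0.2,-1.45,2.85,6,0,0,0],[0.2,-1.45,2.85,10,0,0,0],[0.2,-1.45,2.85,13.5,0,0,0],[0.2,-1.45,2.85,16,0,0,0],[0.2,-1.45,2.85,17.5,0,0,0],[0.2,-1.45,2.85,18.2,0,0,0],[0.2,-1.45,2.85,18.2,0,0,0],[0.2,-1.45,2.85,18.2,0,0,0]]'
```

```text
time_s: 5.03
position: [446.2, -304.2, 306.9]
orientation: [-180.0, 0.3, -0.3]
ft_force: [0.6, 0.4, -0.9]
finger_gap: 30.9
gripper_force: 25.0
time_s: 6.52
position: [437.2, -329.8, 128.1]
orientation: [179.9, -0.1, 0.0]
ft_force: [-0.4, -0.4, -1.1]
finger_gap: 31.0
gripper_force: 25.0
```

```bash
python3 -m creep '[[0.2,0,0,0.3,0,0,0],[0.2,0,0,0.6,0,0,0],[0.2,0,0,0.75,0,0,0],[0.2,0,0,0.8,0,0,0],[0.2,0,0,0.8,0,0,0]]'
```

```text
time_s: 7.15
position: [437.0, -329.5, 119.8]
orientation: [180.0, -0.0, 0.0]
ft_force: [-0.1, 1.1, 4.9]
finger_gap: 31.1
gripper_force: 25.0
```

```bash
python3 -m creep '[[0.3,0,0,0,0,0,0],[0.45,0,0,0,0,0,0],[0.55,0,0,0,0,0,0],[0.55,0,0,-2,0,0,0],[0.55,0,0,-6,0,0,0],[0.55,0,0,-11,0,0,0],[0.55,0,0,-16,0,0,0],[0.55,0,0,-18,0,0,0],[0.55,2,-2.5,-18,0,0,0],[0.55,5,-6,-18,0,0,0],[0.55,9,-10.5,-18,0,0,0],[0.55,13,-15,-18,0,0,0]]'
python3 -m creep '[[0.55,4,-4.5,0,0,0,0],[0.55,7,-8,0,0,0,0],[0.55,8.4,-9.6,0,0,0,0],[0.55,8.4,-9.6,0,0,0,0],[0.55,8.4,-9.6,0,0,0,0],[0.55,8.4,-9.6,0,0,0,0]]'
python3 - <<'E'
from h import *
go(650,-83,120,0)
E
```

```text
time_s: 8.65
position: [567.5, -178.4, 299.1]
orientation: [180.0, 0.0, -0.0]
ft_force: [0.2, -0.3, -0.8]
finger_gap: 48.7
gripper_force: 0.0
time_s: 9.4
position: [649.8, -85.4, 299.4]
orientation: [179.9, 0.0, -0.1]
ft_force: [-1.1, -0.5, 0.1]
finger_gap: 48.9
gripper_force: 0.0
from [649.8 -85.4 299.4] [ 1.799e+02  0.000e+00 -1.000e-01] shift [ 0.03 -0.26 17.94] turn [ 0.1  0.  -0.1]
```

```bash
python3 -m creep '[[0.55,0,0,4,0,0,0],[0.55,0,0,8,0,0,0],[0.55,0,0,12,0,0,0],[0.55,0,0,15,0,0,0],[0.55,0,0,17,0,0,0],[0.55,0,0,18,0,0,0],[0.55,0,0,18,0,0,0],[0.55,0,0,18,0,0,0],[0.3,0,0,18,0,0,0],[0.2,0,0,18,0,0,0],[0.2,0,0,18,0,0,0],[0.2,0,0,18,0,0,0]]' 25
```

```text
time_s: 10.9
position: [651.1, -83.3, 119.8]
orientation: [180.0, -0.1, 0.0]
ft_force: [-0.4, 0.4, 4.1]
finger_gap: 31.0
gripper_force: 25.0
```

```bash
python3 -m creep '[[0.2,0,0,-2,0,0,0],[0.2,0,0,-6,0,0,0],[0.2,0,0,-11,0,0,0],[0.2,0,0,-16,0,0,0],[0.2,0,0,-19,0,0,0],[0.2,-0.5,2,-19,0,0,0],[0.2,-1.3,5,-19,0,0,0],[0.2,-2.3,9,-19,0,0,0],[0.2,-3.4,13.5,-19,0,0,0],[0.2,-4.5,18,-19,0,0,0],[0.2,-5.5,22,-19,0,0,0],[0.2,-6.2,25,-19,0,0,0]]'
python3 -m creep '[[0.2,-0.3,1.3,0,0,0,0],[0.2,-0.3,1.3,0,0,0,0],[0.2,-0.3,1.3,0,0,0,0],[0.2,-0.3,1.3,3,0,0,0],[0.2,-0.3,1.3,7,0,0,0],[0.2,-0.3,1.3,11,0,0,0],[0.2,-0.3,1.3,14.5,0,0,0],[0.2,-0.3,1.3,17,0,0,0],[0.2,-0.3,1.3,18.2,0,0,0],[0.2,-0.3,1.3,18.7,0,0,0],[0.2,-0.3,1.3,19,0,0,0],[0.2,-0.3,1.3,19,0,0,0]]'
```

```text
time_s: 12.4
position: [585.0, -337.3, 306.1]
orientation: [-180.0, 0.3, -0.2]
ft_force: [1.4, 0.5, -0.9]
finger_gap: 31.3
gripper_force: 25.0
time_s: 13.9
position: [586.3, -346.6, 120.2]
orientation: [180.0, -0.1, 0.0]
ft_force: [-0.6, 0.4, -0.1]
finger_gap: 31.2
gripper_force: 25.0
```

```bash
python3 -m creep '[[0.2,0,0,0.05,0,0,0],[0.2,0,0,0.05,0,0,0],[0.3,0,0,0.05,0,0,0],[0.45,0,0,0,0,0,0],[0.55,0,0,0,0,0,0],[0.55,0,0,-2,0,0,0],[0.55,0,0,-6,0,0,0],[0.55,0,0,-11,0,0,0],[0.55,0,0,-16,0,0,0],[0.55,0,0,-18,0,0,0],[0.55,0.7,-4,-18,0,0,0],[0.55,1.5,-9,-18,0,0,0]]'
python3 -m creep '[[0.55,0.8,-5,0,0,0,0],[0.55,1.6,-10,0,0,0,0],[0.55,2.4,-15,0,0,0,0],[0.55,3.3,-20,0,0,0,0],[0.55,4.2,-24.5,0,0,0,0],[0.55,4.8,-28,0,0,0,0],[0.55,5.1,-29.8,0,0,0,0],[0.55,5.1,-29.8,0,0,0,0],[0.55,5.1,-29.8,0,0,0,0],[0.55,5.1,-29.8,0,0,0,0]]'
python3 - <<'E'
from h import *
go(651.5,42,120,0)
t=imaging.capture("top");s=imaging.capture("side")
a=cv2.resize(t["color"][140:300,220:450],None,fx=2,fy=2);b=cv2.resize(s["color"][90:250,180:370],None,fx=2,fy=2)
cv2.imwrite("pics/c2.png",np.hstack([a[:,:410],b])[:,:,::-1])
E
```

```text
time_s: 15.4
position: [600.6, -257.0, 301.0]
orientation: [179.9, -0.1, -0.2]
ft_force: [0.6, -0.6, -0.0]
finger_gap: 48.4
gripper_force: 0.0
time_s: 16.65
position: [651.5, 39.2, 299.4]
orientation: [179.9, -0.0, -0.2]
ft_force: [-0.1, -1.0, 0.5]
finger_gap: 48.4
gripper_force: 0.0
from [651.5  39.2 299.4] [179.9  -0.   -0.2] shift [ 0.   -0.31 17.94] turn [ 0.1 -0.  -0.2]
```

View pics/c2.png

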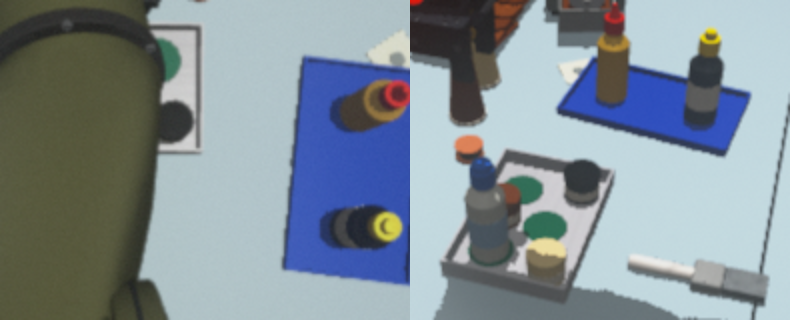

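Red and yellow stand upright in the blue tray, at side crop (612,80) and (705,85). Blue is still on its pad, with the jars undisturbed.

```bash
python3 -m creep '[[0.55,0,0,4,0,0,0],[0.55,0,0,8,0,0,0],[0.55,0,0,12,0,0,0],[0.55,0,0,15,0,0,0],[0.55,0,0,17,0,0,0],[0.55,0,0,18,0,0,0],[0.55,0,0,18,0,0,0],[0.55,0,0,18,0,0,0],[0.3,0,0,18,0,0,0],[0.2,0,0,18,0,0,0],[0.2,0,0,18,0,0,0],[0.2,0,0,18,0,0,0]]' 25
```

```text
time_s: 18.25
position: [652.0, 41.8, 119.8]
orientation: [-180.0, -0.1, 0.0]
ft_force: [0.3, 0.4, 4.6]
finger_gap: 30.8
gripper_force: 25.0
```

```bash
python3 -m creep '[[0.2,0,0,-2,0,0,0],[0.2,0,0,-6,0,0,0],[0.2,0,0,-11,0,0,0],[0.2,0,0,-16,0,0,0],[0.2,0,0,-19,0,0,0],[0.2,-0.8,2,-19,0,0,0],[0.2,-2.2,6,-19,0,0,0],[0.2,-4,10.8,-19,0,0,0],[0.2,-5.8,15.8,-19,0,0,0],[0.2,-7.6,20.6,-19,0,0,0],[0.2,-9.4,25.5,-19,0,0,0],[0.2,-11,30,-19,0,0,0]]'
python3 -m creep '[[0.2,-1.4,3.7,0,0,0,0],[0.2,-2.4,6.4,0,0,0,0],[0.2,-3,7.9,0,0,0,0],[0.2,-3,7.9,0,0,0,0],[0.2,-3,7.9,0,0,0,0],[0.2,-3,7.9,3,0,0,0],[0.2,-3,7.9,7,0,0,0],[0.2,-3,7.9,11,0,0,0],[0.2,-3,7.9,14.5,0,0,0],[0.2,-3,7.9,17,0,0,0],[0.2,-3,7.9,18.2,0,0,0],[0.2,-3,7.9,18.6,0,0,0]]'
python3 -m creep '[[0.2,0,0,0.2,0,0,0],[0.2,0,0,0.4,0,0,0],[0.2,0,0,0.4,0,0,0],[0.2,0,0,0.45,0,0,0]]'
```

```text
time_s: 19.75
position: [537.7, -261.5, 306.5]
orientation: [-180.0, 0.3, -0.1]
ft_force: [0.8, 1.2, -1.6]
finger_gap: 31.2
gripper_force: 25.0
time_s: 21.25
position: [512.3, -336.5, 123.0]
orientation: [-180.0, -0.0, 0.1]
ft_force: [0.1, 0.3, -1.3]
finger_gap: 30.9
gripper_force: 25.0
time_s: 21.75
position: [512.5, -337.7, 119.8]
orientation: [180.0, -0.1, 0.0]
ft_force: [-0.2, 1.5, 6.3]
finger_gap: 31.2
gripper_force: 25.0
```

```bash
python3 -m creep '[[0.3,0,0,0,0,0,0],[0.45,0,0,0,0,0,0],[0.55,0,0,0,0,0,0],[0.55,0,0,-2,0,0,0],[0.55,0,0,-6,0,0,0],[0.55,0,0,-11,0,0,0],[0.7,0,0,-16,0,0,0],[0.8,0,0,-18,0,0,0],[0.9,0,0,-18,0,0,0],[0.9,0,0,-18,0,0,0],[0.9,0,0,-18,0,0,0],[0.9,0,0,-18,0,0,0]]'
python3 - <<'E'
from h import *
t=imaging.capture("top");s=imaging.capture("side");np.savez("top3.npz",**t)
b,m=blobs(t,(0,70,40),(14,255,255),(255,145,300,185),30);print([(c,st,onz(t,*c,48).round(1)) for c,st in b])
a=cv2.resize(t["color"][143:223,222:327],None,fx=4,fy=4);b=cv2.resize(s["color"][90:250,180:370],None,fx=2,fy=2)
cv2.imwrite("pics/c3.png",np.hstack([a,b])[:,:,::-1])
go(656,-20,120,0)
E
```

```text
time_s: 23.25
position: [511.3, -337.2, 297.7]
orientation: [-179.9, 0.1, 0.0]
ft_force: [-0.4, -0.5, -0.9]
finger_gap: 79.2
gripper_force: 0.0
[(array([275.30434783, 164.24749164]), array([ 11,   9,  19,  21, 299], dtype=int32), array([656.6, -19.3,  48. ]))]
from [ 511.5 -337.4  298.1] [-180.    0.    0.] shift [ 14.47 -31.72  17.81] turn [-0.  0.  0.]
```

View pics/c3.png

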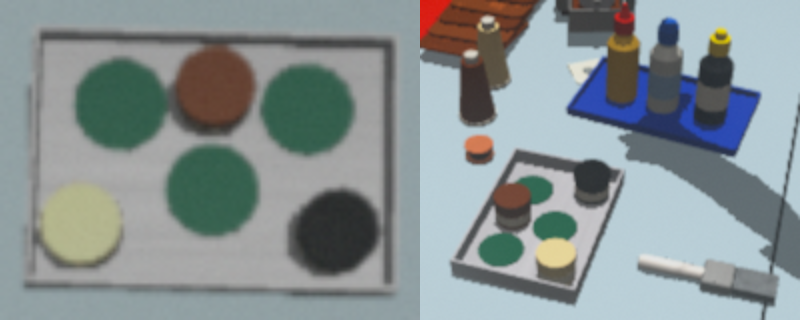

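All three bottles stand in the blue tray at crop (622,60), (667,65) and (715,80). The brown jar's lid is at crop (215,87), free on all sides.

```bash
python3 -m creep '[[0.9,1,-2,0,0,0,0],[0.9,3,-6.5,0,0,0,0],[0.9,5,-11,0,0,0,0],[0.9,7.2,-16,0,0,0,0],[0.9,9.4,-20.6,0,0,0,0],[0.9,11.5,-25,0,0,0,0],[0.9,13.2,-29,2,0,0,0],[0.9,14.2,-31,6,0,0,0],[0.9,14.5,-31.75,10,0,0,0],[0.9,14.5,-31.75,14,0,0,0],[0.9,14.5,-31.75,17,0,0,0],[0.9,14.5,-31.75,18,0,0,0]]' 15
python3 -m creep '[[0.9,0,0,0,0,0,0],[0.9,0,0,0,0,0,0],[0.9,0,0,0,0,0,0]]'
python3 - <<'E'
from h import *
go(656.5,-19.5,20,0);go(484,347,120,0)
E
```

```text
time_s: 24.85
position: [655.3, -17.7, 116.8]
orientation: [-179.9, 0.2, 0.1]
ft_force: [-0.1, 0.2, -0.4]
finger_gap: 79.1
gripper_force: 0.0
time_s: 25.22
position: [657.5, -19.9, 120.1]
orientation: [-180.0, -0.1, 0.0]
ft_force: [-0.3, 0.1, 1.2]
finger_gap: 79.5
gripper_force: 0.0
from [657.5 -19.9 120.1] [-1.8e+02 -1.0e-01  0.0e+00] shift [-0.12 -0.04 10.01] turn [-0.  -0.1  0. ]
from [657.5 -19.9 120.1] [-1.8e+02 -1.0e-01  0.0e+00] shift [-1.734e+01 -3.669e+01 -3.000e-02] turn [-0.  -0.1  0. ]
```

```bash
python3 -m creep '[[0.9,-0.05,0,3,0,0,0],[0.9,-0.05,0,6,0,0,0],[0.9,-0.05,0,8.5,0,0,0],[0.9,-0.05,0,10,0,0,0],[0.9,-0.05,0,10,0,0,0],[0.7,-0.05,0,10,0,0,0],[0.55,-0.05,0,10,0,0,0],[0.45,-0.05,0,10,0,0,0],[0.45,-0.05,0,10,0,0,0],[0.45,-0.05,0,10,0,0,0],[0.45,-0.05,0,10,0,0,0]]' 20
```

```text
time_s: 26.6
position: [656.6, -19.9, 19.4]
orientation: [180.0, -0.1, 0.0]
ft_force: [-0.7, -0.1, 5.6]
finger_gap: 50.4
gripper_force: 20.0
```

```bash
python3 -m creep '[[0.45,0,0,-2,0,0,0],[0.45,0,0,-6,0,0,0],[0.45,0,0,-10,0,0,0],[0.45,0,0,-12,0,0,0],[0.45,-1,-2,-12,0,0,0],[0.45,-3,-6.5,-12,0,0,0],[0.45,-5.1,-11,-12,0,0,0],[0.45,-7.3,-15.5,-12,0,0,0],[0.45,-9.4,-20,-12,0,0,0],[0.45,-11.5,-24.5,-12,0,0,0],[0.45,-13.6,-29,-12,0,0,0],[0.45,-15.4,-33,-12,0,0,0]]'
python3 -m creep '[[0.45,-1.3,-2.8,0,0,0,0],[0.45,-1.8,-3.7,0,0,0,0],[0.45,-1.8,-3.7,0,0,0,0],[0.45,-1.8,-3.7,3,0,0,0],[0.45,-1.8,-3.7,6,0,0,0],[0.45,-1.8,-3.7,8.5,0,0,0],[0.45,-1.8,-3.7,10.3,0,0,0],[0.45,-1.8,-3.7,11,0,0,0],[0.45,-1.8,-3.7,11,0,0,0]]'
python3 - <<'E'
from h import *
go(484,347,18.5,0)
s=imaging.capture("side");cv2.imwrite("pics/c4.png",cv2.resize(s["color"][270:384,170:320],None,fx=3,fy=3)[:,:,::-1])
E
```

```text
time_s: 28.1
position: [498.1, 312.7, 137.6]
orientation: [180.0, 0.2, 0.2]
ft_force: [0.1, -0.4, -1.5]
finger_gap: 50.1
gripper_force: 20.0
time_s: 29.22
position: [484.3, 346.5, 28.7]
orientation: [180.0, -0.0, -0.0]
ft_force: [0.4, -0.6, -0.3]
finger_gap: 51.0
gripper_force: 20.0
from [484.3 346.5  28.7] [180.  -0.  -0.] shift [-0.03 -0.05  1.02] turn [ 0. -0. -0.]
```

View pics/c4.png

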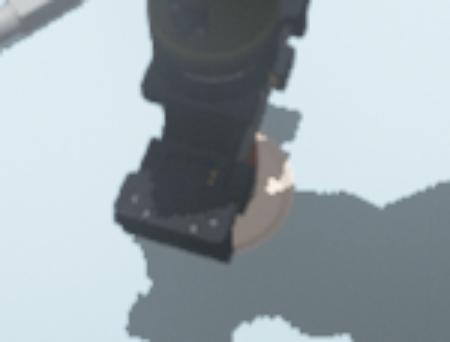

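The view shows the gripper over the saucer (rim visible at crop (265,190)); the numbers agree to under 1 mm. Lower, release and rise.

```bash
python3 -m creep '[[0.45,0,0,0.5,0,0,0],[0.45,0,0,0.9,0,0,0],[0.45,0,0,1.05,0,0,0],[0.45,0,0,1.05,0,0,0]]'
python3 -m creep '[[0.6,0,0,0,0,0,0],[0.75,0,0,0,0,0,0],[0.8,0,0,0,0,0,0],[0.8,0,0,0,0,0,0],[0.8,0,0,-2,0,0,0],[0.8,0,0,-6,0,0,0],[0.8,0,0,-12,0,0,0],[0.8,0,0,-18,0,0,0],[0.7,0,4,-24,0,0,0],[0.6,1,10,-28,0,0,0],[0.55,1,16,-28,0,0,0],[0.55,1,20,-28,0,0,0]]'
python3 - <<'E'
from h import *
t=imaging.capture("top");s=imaging.capture("side")
b,m=blobs(t,(0,80,40),(14,255,255),(105,200,165,260),30);print([(c,st,onz(t,*c,47).round(1)) for c,st in b])
a=cv2.resize(t["color"][195:265,95:175],None,fx=4,fy=4);b=cv2.resize(s["color"][280:384,180:310],None,fx=2.7,fy=2.7)
cv2.imwrite("pics/c5.png",np.hstack([a,b[:280]])[:,:,::-1])
E
```

```text
time_s: 29.78
position: [483.8, 347.0, 18.5]
orientation: [180.0, 0.0, 0.0]
ft_force: [-0.9, -0.4, 1.9]
finger_gap: 50.3
gripper_force: 20.0
time_s: 31.28
position: [494.4, 144.6, 300.7]
orientation: [-180.0, -0.2, -0.0]
ft_force: [0.6, -0.8, -0.9]
finger_gap: 48.6
gripper_force: 0.0
[]
```

View pics/c5.png

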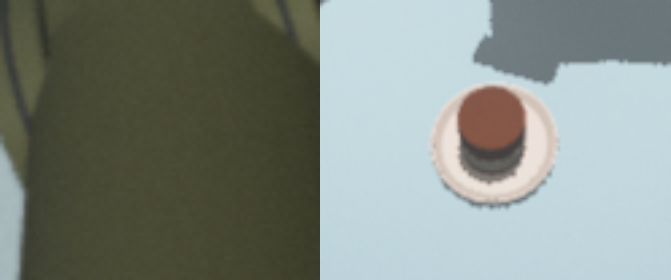

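The jar stands upright in the saucer, centred at side crop (493,150). Now put the bottles back, blue first.

```bash
python3 -m creep '[[0.55,0,4,0,0,0,0],[0.55,0,9,0,0,0,0],[0.55,0,14,0,0,0,0],[0.55,0.3,19,0,0,0,0],[0.55,0.6,24,0,0,0,0],[0.55,0.9,29,0,0,0,0],[0.55,1.2,34,0,0,0,0],[0.55,1.5,39,0,0,0,0],[0.55,1.7,43.5,0,0,0,0],[0.55,1.7,47,0,0,0,0],[0.55,1.7,48.3,0,0,0,0],[0.55,1.7,48.3,0,0,0,0]]'
python3 -m creep '[[0.55,0,0,0,0,0,0],[0.55,0,0,0,0,0,0],[0.55,0,0,0,0,0,0],[0.55,0,0,0,0,0,0]]'
python3 - <<'E'
from h import *
go(511.5,-337.3,119.5,0)
E
```

```text
time_s: 32.88
position: [511.3, -335.4, 298.6]
orientation: [-180.0, -0.0, 0.0]
ft_force: [-1.6, 0.2, -0.2]
finger_gap: 48.4
gripper_force: 0.0
time_s: 33.38
position: [511.3, -335.6, 298.3]
orientation: [-180.0, -0.0, 0.0]
ft_force: [0.9, -0.6, -0.5]
finger_gap: 48.2
gripper_force: 0.0
from [ 511.3 -335.6  298.3] [-180.   -0.    0.] shift [ 0.02  0.17 17.88] turn [-0. -0.  0.]
```

```bash
python3 -m creep '[[0.55,0,0.15,4,0,0,0],[0.55,0,0.15,8,0,0,0],[0.55,0,0.15,12,0,0,0],[0.55,0,0.15,15,0,0,0],[0.55,0,0.15,17,0,0,0],[0.55,0,0.15,17.9,0,0,0],[0.55,0,0.15,17.9,0,0,0],[0.55,0,0.15,17.9,0,0,0],[0.3,0,0.15,17.9,0,0,0],[0.2,0,0.15,17.9,0,0,0],[0.2,0,0.15,17.9,0,0,0],[0.2,0,0.15,17.9,0,0,0]]' 25
```

```text
time_s: 34.88
position: [511.6, -337.6, 119.8]
orientation: [180.0, -0.1, 0.0]
ft_force: [-1.3, 0.7, 4.8]
finger_gap: 31.1
gripper_force: 25.0
```

```bash
python3 -m creep '[[0.2,0,0,-2,0,0,0],[0.2,0,0,-6,0,0,0],[0.2,0,0,-11,0,0,0],[0.2,0,0,-16,0,0,0],[0.2,0,0,-19,0,0,0],[0.2,0.8,-2,-19,0,0,0],[0.2,2.2,-6,-19,0,0,0],[0.2,4,-10.8,-19,0,0,0],[0.2,5.8,-15.8,-19,0,0,0],[0.2,7.6,-20.6,-19,0,0,0],[0.2,9.4,-25.5,-19,0,0,0],[0.2,11,-30,-19,0,0,0]]'
python3 -m creep '[[0.2,1.4,-3.7,0,0,0,0],[0.2,2.4,-6.4,0,0,0,0],[0.2,2.95,-7.95,0,0,0,0],[0.2,2.95,-7.95,0,0,0,0],[0.2,2.95,-7.95,0,0,0,0],[0.2,2.95,-7.95,3,0,0,0],[0.2,2.95,-7.95,7,0,0,0],[0.2,2.95,-7.95,11,0,0,0],[0.2,2.95,-7.95,14.5,0,0,0],[0.2,2.95,-7.95,17,0,0,0],[0.2,2.95,-7.95,18.2,0,0,0],[0.2,2.95,-7.95,18.6,0,0,0]]'
python3 -m creep '[[0.2,0,0,0.2,0,0,0],[0.2,0,0,0.4,0,0,0],[0.2,0,0,0.4,0,0,0],[0.2,0,0,0.4,0,0,0]]'
```

```text
time_s: 36.38
position: [620.0, -32.9, 306.2]
orientation: [-179.9, 0.3, 0.2]
ft_force: [1.3, -0.5, -1.6]
finger_gap: 31.1
gripper_force: 25.0
time_s: 37.88
position: [650.6, 41.0, 123.1]
orientation: [180.0, 0.0, -0.1]
ft_force: [-0.6, -1.1, -2.6]
finger_gap: 31.1
gripper_force: 25.0
time_s: 38.38
position: [651.1, 42.2, 119.9]
orientation: [-180.0, -0.1, 0.0]
ft_force: [0.5, -0.1, 0.2]
finger_gap: 31.3
gripper_force: 25.0
```

```bash
python3 -m creep '[[0.2,0,0,0.05,0,0,0],[0.2,0,0,0.05,0,0,0],[0.3,0,0,0.05,0,0,0],[0.45,0,0,0,0,0,0],[0.55,0,0,0,0,0,0],[0.55,0,0,-2,0,0,0],[0.55,0,0,-6,0,0,0],[0.55,0,0,-11,0,0,0],[0.55,0,0,-16,0,0,0],[0.55,0,0,-18,0,0,0],[0.55,-0.7,4,-18,0,0,0],[0.55,-1.5,9,-18,0,0,0]]'
python3 -m creep '[[0.55,-0.8,5,0,0,0,0],[0.55,-1.6,10,0,0,0,0],[0.55,-2.4,15,0,0,0,0],[0.55,-3.3,20,0,0,0,0],[0.55,-4.2,24.5,0,0,0,0],[0.55,-4.8,28,0,0,0,0],[0.55,-5,29.85,0,0,0,0],[0.55,-5,29.85,0,0,0,0],[0.55,-5,29.85,0,0,0,0],[0.55,-5,29.85,0,0,0,0]]'
python3 -m creep '[[0.55,0,0,4,0,0,0],[0.55,0,0,8,0,0,0],[0.55,0,0,12,0,0,0],[0.55,0,0,15,0,0,0]]'
```

```text
time_s: 39.88
position: [635.4, -47.4, 299.2]
orientation: [-180.0, -0.0, 0.2]
ft_force: [-0.0, -0.8, 0.2]
finger_gap: 48.7
gripper_force: 0.0
time_s: 41.12
position: [586.6, -344.2, 299.3]
orientation: [-179.9, -0.0, 0.2]
ft_force: [-0.7, 0.5, 0.3]
finger_gap: 48.8
gripper_force: 0.0
time_s: 41.62
position: [585.8, -344.7, 147.6]
orientation: [-179.9, 0.1, 0.1]
ft_force: [0.4, 0.2, 0.2]
finger_gap: 48.6
gripper_force: 0.0
```

```bash
python3 -m creep '[[0.55,0,0,2,0,0,0],[0.55,0,0,3,0,0,0],[0.55,0,0,3,0,0,0],[0.55,0,0,3,0,0,0],[0.3,0,0,3,0,0,0],[0.2,0,0,3,0,0,0],[0.2,0,0,3,0,0,0],[0.2,0,0,3,0,0,0]]' 25
```

```text
time_s: 42.62
position: [586.1, -346.6, 119.9]
orientation: [180.0, -0.1, 0.0]
ft_force: [-0.1, 0.1, 5.0]
finger_gap: 31.2
gripper_force: 25.0
```

```bash
python3 -m creep '[[0.2,0,0,-2,0,0,0],[0.2,0,0,-6,0,0,0],[0.2,0,0,-11,0,0,0],[0.2,0,0,-16,0,0,0],[0.2,0,0,-19,0,0,0],[0.2,0.5,-2,-19,0,0,0],[0.2,1.3,-5,-19,0,0,0],[0.2,2.3,-9,-19,0,0,0],[0.2,3.4,-13.5,-19,0,0,0],[0.2,4.5,-18,-19,0,0,0],[0.2,5.5,-22,-19,0,0,0],[0.2,6.2,-25,-19,0,0,0]]'
python3 -m creep '[[0.2,0.3,-1.3,0,0,0,0],[0.2,0.3,-1.3,0,0,0,0],[0.2,0.3,-1.3,0,0,0,0],[0.2,0.3,-1.3,3,0,0,0],[0.2,0.3,-1.3,7,0,0,0],[0.2,0.3,-1.3,11,0,0,0],[0.2,0.3,-1.3,14.5,0,0,0],[0.2,0.3,-1.3,17,0,0,0],[0.2,0.3,-1.3,18.2,0,0,0],[0.2,0.3,-1.3,18.7,0,0,0],[0.2,0.3,-1.3,19,0,0,0],[0.2,0.3,-1.3,19.05,0,0,0]]'
```

```text
time_s: 44.12
position: [646.6, -91.4, 307.0]
orientation: [-179.8, 0.2, 0.2]
ft_force: [0.0, -0.7, -0.6]
finger_gap: 31.2
gripper_force: 25.0
time_s: 45.62
position: [651.5, -83.7, 119.9]
orientation: [180.0, -0.1, 0.0]
ft_force: [-0.6, -0.3, 2.2]
finger_gap: 31.2
gripper_force: 25.0
```

```bash
python3 -m creep '[[0.3,0,0,0,0,0,0],[0.45,0,0,0,0,0,0],[0.55,0,0,0,0,0,0],[0.55,0,0,-2,0,0,0],[0.55,0,0,-6,0,0,0],[0.55,0,0,-11,0,0,0],[0.55,0,0,-16,0,0,0],[0.55,0,0,-18,0,0,0],[0.55,-2,2.5,-18,0,0,0],[0.55,-5,6,-18,0,0,0],[0.55,-9,10.5,-18,0,0,0],[0.55,-13,15,-18,0,0,0]]'
python3 -m creep '[[0.55,-4,4.5,0,0,0,0],[0.55,-7,8,0,0,0,0],[0.55,-8.4,9.6,0,0,0,0],[0.55,-8.4,9.6,0,0,0,0],[0.55,-8.4,9.6,0,0,0,0],[0.55,-8.4,9.6,4,0,0,0],[0.55,-8.4,9.6,8,0,0,0],[0.55,-8.4,9.6,12,0,0,0],[0.55,-8.4,9.6,14,0,0,0],[0.55,-8.4,9.6,15,0,0,0],[0.55,-8.4,9.6,15,0,0,0],[0.55,-8.4,9.6,15,0,0,0]]'
```

```text
time_s: 47.12
position: [519.3, -234.5, 298.7]
orientation: [180.0, 0.0, 0.1]
ft_force: [0.5, -1.4, -0.4]
finger_gap: 48.7
gripper_force: 0.0
time_s: 48.62
position: [437.6, -329.6, 149.6]
orientation: [179.9, -0.1, 0.0]
ft_force: [0.5, 0.2, 0.0]
finger_gap: 48.4
gripper_force: 0.0
```

```bash
python3 -m creep '[[0.55,0,0,2,0,0,0],[0.55,0,0,3,0,0,0],[0.55,0,0,3,0,0,0],[0.55,0,0,3,0,0,0],[0.3,0,0,3,0,0,0],[0.2,0,0,3,0,0,0],[0.2,0,0,3,0,0,0],[0.2,0,0,3,0,0,0]]' 25; python3 - <<'E'
from h import *
t=imaging.capture("top");s=imaging.capture("side")
a=cv2.resize(t["color"][143:223,222:327],None,fx=4,fy=4);b=cv2.resize(s["color"][90:250,180:370],None,fx=2,fy=2)
cv2.imwrite("pics/c6.png",np.hstack([a,b])[:,:,::-1])
E
```

```text
time_s: 49.62
position: [436.9, -329.6, 119.1]
orientation: [180.0, -0.0, 0.0]
ft_force: [0.7, 0.7, 4.5]
finger_gap: 30.9
gripper_force: 25.0
```

View pics/c6.png

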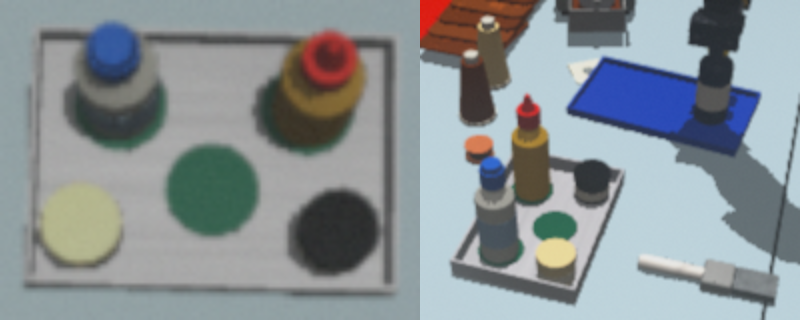

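Blue and red are back at their starting pixels (113,53) and (329,60). Yellow is gripped. Return it.

```bash
python3 -m creep '[[0.2,0,0,-2,0,0,0],[0.2,0,0,-6,0,0,0],[0.2,0,0,-11,0,0,0],[0.2,0,0,-16,0,0,0],[0.2,0,0,-19,0,0,0],[0.2,1,-2,-19,0,0,0],[0.2,3,-6,-19,0,0,0],[0.2,5.5,-10.5,-19,0,0,0],[0.2,8,-15.5,-19,0,0,0],[0.2,10.5,-20.5,-19,0,0,0],[0.2,13,-25,-19,0,0,0],[0.2,14.5,-28,-19,0,0,0]]'
python3 -m creep '[[0.2,1,-1.8,0,0,0,0],[0.2,1.45,-2.85,0,0,0,0],[0.2,1.45,-2.85,0,0,0,0],[0.2,1.45,-2.85,2,0,0,0],[0.2,1.45,-2.85,6,0,0,0],[0.2,1.45,-2.85,10,0,0,0],[0.2,1.45,-2.85,13.5,0,0,0],[0.2,1.45,-2.85,16,0,0,0],[0.2,1.45,-2.85,17.5,0,0,0],[0.2,1.45,-2.85,18.4,0,0,0],[0.2,1.45,-2.85,18.8,0,0,0],[0.2,1.45,-2.85,18.9,0,0,0]]'
python3 -m creep '[[0.2,0,0,0.1,0,0,0],[0.2,0,0,0.1,0,0,0],[0.2,0,0,0.1,0,0,0]]'
```

```text
time_s: 51.22
position: [582.0, -46.2, 307.8]
orientation: [-179.9, 0.1, 0.2]
ft_force: [-0.2, 0.2, -1.9]
finger_gap: 31.2
gripper_force: 25.0
time_s: 52.72
position: [596.5, -21.0, 120.2]
orientation: [180.0, -0.1, 0.0]
ft_force: [-0.3, -0.8, -2.2]
finger_gap: 30.8
gripper_force: 25.0
time_s: 53.1
position: [596.5, -20.9, 119.2]
orientation: [180.0, -0.1, 0.0]
ft_force: [0.2, 0.6, 0.3]
finger_gap: 30.9
gripper_force: 25.0
```

```bash
python3 -m creep '[[0.2,0,0,0.03,0,0,0],[0.3,0,0,0.03,0,0,0],[0.45,0,0,0,0,0,0],[0.55,0,0,0,0,0,0],[0.55,0,0,-2,0,0,0],[0.55,0,0,-6,0,0,0],[0.55,0,0,-11,0,0,0],[0.55,0,0,-16,0,0,0],[0.55,0,0,-19,0,0,0],[0.55,-2,4,-20,0,0,0],[0.55,-5,9,-20,0,0,0],[0.55,-8,14,-20,0,0,0]]'
python3 -m creep '[[0.55,-2,5,0,0,0,0],[0.55,-4,10,0,0,0,0],[0.55,-6,16,0,0,0,0],[0.55,-6,18,0,0,0,0],[0.55,-6,18,0,0,0,0],[0.55,-6,18,0,0,0,0],[0.55,-6,18,0,0,0,0],[0.55,-6,18,0,0,0,0]]'
python3 - <<'E'
from h import *
t=imaging.capture("top");s=imaging.capture("side");t0=dict(np.load("top0.npz"))
b,m=blobs(t,(0,80,40),(14,255,255),(105,200,165,260),30);print([(c,onz(t,*c,47).round(1)) for c,st in b])
a=cv2.resize(t["color"][143:223,222:327],None,fx=4,fy=4);b=cv2.resize(s["color"][140:384,180:310],None,fx=1.31,fy=1.31)
cv2.imwrite("pics/c7.png",np.hstack([a,cv2.resize(t["color"][195:265,95:175],(320,320)),b[:320].copy()[:, :160]])[:320,:800,::-1])
print(np.abs(t["color"].astype(int)-t0["color"])[143:223,222:327].max(2).mean())
E
```

```text
time_s: 54.6
position: [514.9, -162.3, 318.6]
orientation: [180.0, 0.0, 0.0]
ft_force: [0.8, 0.0, 0.4]
finger_gap: 48.9
gripper_force: 0.0
time_s: 55.6
position: [456.8, -339.7, 318.8]
orientation: [-180.0, -0.0, 0.1]
ft_force: [0.1, -0.1, -0.6]
finger_gap: 48.5
gripper_force: 0.0
[(array([129.31788079, 229.06622517]), array([485. , 345.5,  47. ]))]
11.072380952380952
```

View pics/c7.png

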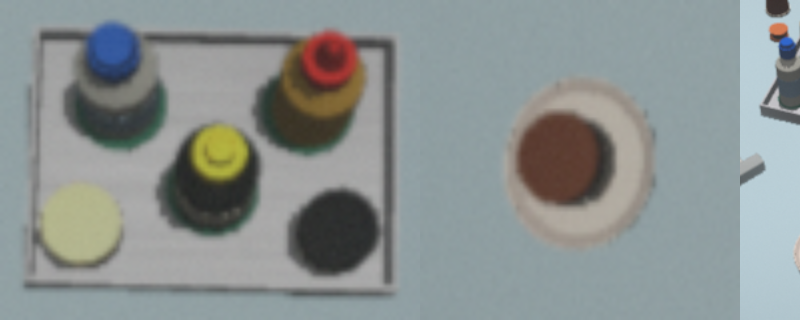

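All bottles and jars sit at their starting pixels. The brown jar measures (485,345.5) against the saucer's (485,346).

```bash
python3 -c "from rig import hand_in; print(hand_in())"
```

```text
the job is handed in; nothing more can be done
None
```

The job is handed in, with no verdict returned yet: the brown jar measures within about 1 mm of the saucer's centre, the three bottles are back upright at their starting spots, and the black and cream jars have not moved.

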